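# Weigh down the pickling crock with two wedge-shaped stones

## Task

Weigh down the pickling crock: lay the dark stone flat on the middle of the drop-lid and the pale stone on top of it, turned so that its thick end sits over the dark stone's thin end and the top of the pile lies level. Let go so that the pile stands by itself, then press on its top until the lid is fully home and leave it standing with the lid level. Set the stones down and press gently, and leave the spice jar and the salt shaker where they are.

Things in the scene. Friction and masses are not known exactly. Their poses are not given: they have to be found in the camera images.
- crock: Round grey stoneware crock, blue bands, fixed to the worktop, 100 mm high, 176 mm across the rim, two small lugs at the sides, mouth 150 mm wide. Origin: centre of its underside, z up.
- lid: Round wooden drop-lid in the crock's mouth, 143 mm across, 14 mm thick. Origin: centre of its top face, z = its normal. At the start the top lies 6 mm below the rim (94 mm above the worktop). Its sinking is the joint press; it also tips a little towards a load set off its middle (about 0.03 rad for the pile 10 mm off). Stones set down with under 6 N of push do not drive it home early.
- press (a joint): How far the lid has sunk: 0 at the start, 0.016 m fully home (its top then 78 mm above the worktop, at the blue line inside the crock). The packed leaves below push it up with 3 N at 0 and 10 N when home and drag with 5 N either way: under the weight of both stones it sinks a few mm at most, needs 7 to 9 N more to go home, then both stones keep it there; one alone lets it rise.
- base_stone_mid (a point): Centre of the dark grey stone, 0.43 kg, 98 long (x) x 64 wide (y) mm, flanks upright at mid-height. It starts flat on its bed, 20.5 mm below this point. Its flat top is 41 mm above the bed here and slopes 10 degrees (0.175 rad) down towards +x: the thick end (about 48 mm) is at -x, the thin end (34 mm) at +x. z = normal of the bed.
- base_stone: The same dark grey stone; origin at the centre of its bed (underside), axes as above.
- cap_stone_mid (a point): Centre of the pale tan stone, 0.30 kg, 82 long (x) x 54 wide (y) mm, flanks upright at mid-height. It starts flat on its bed, 19.5 mm below this point. Its flat top is 39 mm above the bed here and slopes 8 degrees (0.14 rad) up towards +x: the thick end (44 mm) is at +x, the thin end (34 mm) at -x. z = normal of the bed. Bedded on the dark stone with both x axes alike, its top is about level.
- cap_stone: The same pale tan stone; origin at the centre of its bed (underside), axes as above.
- cap_stone_top (a point): Centre of the pale stone's flat top, 39 mm above its bed; z = normal of this top face, so z is upright when the top is level.
- salt_mill: Salt shaker with a grey cap, 44 mm across, 90 high; leave it alone. Origin: centre of its underside.
- spice_jar: Spice jar with a red cap and green label, 45 mm across, 106 high; leave it alone. Origin: centre of its underside.

How it is judged:
By the outcome, as a careful person would: the job done as asked, in the order asked, and still so for the second after the job is handed in, with the robot touching nothing.
It also fails if it takes over 56 s, if anything falls off the work surface, if the arm or the gripper's body presses on something with over 40 N, if the wrist force passes 120 N, or if a joint passes its speed limit or range.

## Robot

A 7-joint arm with a two-finger parallel gripper is mounted at the origin on a cart in front of the work surface, level with it; the furniture and walls round the work are solid. World frame = base frame: x ahead of the robot, y to its left, z up, the work surface at z = 0. Lengths are in m, angles in rad, forces in N, time in s.
With the tool pointing down it reaches from about 0.35 to 0.9 m from the base axis. Payload 8.1 kg.
Tool frame: the origin (TCP) lies midway between the tips of the shut fingers; the grasp point (between the pads) lies 19 mm behind it; z points along the fingers, y is the line along which they close (so a half turn about z gives the same grasp; the last joint's range is limited). The gripper opens to 92 mm and grips with 3 to 60 N. Pads are 19 mm wide; open, the fingers measure 130 mm over their backs; the gripper's body (75 mm by 190 mm) begins 47 mm behind the grasp point.
Start: joints at [-0.103, 0.434, 0.025, 1.573, -0.012, 1.134, -0.075], TCP at [0.625, -0, 0.227] pointing down, gripper open.
Joint ranges: [-2.62, 2.62], [-0.44, 2.09], [-1.27, 1.32], [0.08, 2.57], [-1.32, 4.46], [0.12, 2], [-2.74, 2.74]. Speed limits (rad/s): [2.22, 2.22, 3.01, 3.01, 3.14, 3.14, 3.14].

## Interface

Orientations are given as a unit quaternion [w, x, y, z].
In Python, from workcell import ctrl gives the robot as it stands. The module is installed in compiled form; this text tells all that it offers.
- The arm moves only by the tool arm_command, never from a script. Its argument "increments" is a list of rows, each an object with "offset": the shift along the tool's x, y, z in mm, a list of three; "yaw": the turn about the tool's z in degrees; "grip": the closure, from -1 (fully open) to 1 (shut). In form: [{"offset": [x, y, z], "yaw": yaw, "grip": grip}, ...]. A call has 1 to 5 rows; each row shifts and turns the commanded pose from where the row before left it, along the tool's axes as they then stand; what a row does not reach is not made up. A row lasts 1/10 s, in which the tool goes at most 50 mm and 8.59 degrees, less where a joint would pass 70% of its speed; a pose out of reach is approached as far as the arm can. A call is refused whole if a number of a shift passes 50 or a number of a turn 8.59, either way. A call with a gripper value outside its range is refused whole. The fingers move at their own pace and stop on an object; the grip force is fixed at half the most. Time passes only in rows, so rows that do not move let the fingers close. It gives the time, the measured TCP pose, the force, the opening and the grip force at its end, in the units of the state.
- ctrl.observe(): the state, without advancing time (a new reading comes with each control period).
- ctrl.grab_frame(name): name is "scene" or "side" or "wrist"; returns a dict with "frame" (400x640x3 uint8, red, green, blue), "depth" (400x640 float32, m along the optical axis (not along the pixel's ray), 0 where there is no reading), "vfov" (degrees; the focal length in pixels is half the picture's height over the tangent of half this angle, whatever the lens; pixels are square), "cx", "cy" (the principal point, pixels), "rvec" (rotation vector, rad) and "tvec" (3), from world to camera coordinates, as OpenCV has them. Camera axes: x right, y down, z forward; pixel columns grow to the right and rows downward; lengths in m; the calibration is good to about 2 mm. A picture is of the moment at which its call begins.
- ctrl.close_job(): hands the job in; it is judged then, once.
Trained networks look in the newest picture that a camera, given by its name, has taken for a name from the list of things; names that differ only in an ending like _2 or _b are one class to them, and where a whole thing is asked for, a point or a joint stands for the part that bears it (a point fixed in the world has none). Each returns a list of dicts, best first, with "score" (0 to 1); they miss things now and then, are a little off and sometimes report something else, mostly with a low value. They report only what shows in the picture. A call takes as long as a camera call.
- ctrl.outline_of(thing, camera): "region" (400x640 bool, what is visible of it) and "xy" ([column, row] in pixels, amid what is visible of it).
- ctrl.pinpoint(thing, camera): "xy" ([column, row] in pixels: a listed point, or the origin of a listed thing).
The state is a dict: "time": time; "joints": joint angles; "qd": joint speeds; "effort": joint torques, N m; "eef_pos": TCP position; "ee_rot": TCP orientation; "contact_force": force on the tool from outside, world axes, zero at the start; "ft_torque": the same for the moment, N m; "gripper_width": opening from 0.0 (shut) to 1.0 (fully open); "finger_force": force on a finger pad.
Only numpy, scipy, OpenCV 4.12 (cv2) and the standard library are available. Lean on these libraries where they do the work, as an engineer would, in place of code of your own. Each camera call takes 0.05 s, during which the arm holds its last target. There are 200 camera calls.

## Working session

There is one attempt and no reset: what is moved stays moved. The work goes in short steps, Python scripts to look and compute and a tool call to move; the robot and the scene stay as the last step left them, time stands still between calls to the robot, and variables do not carry over. Pictures are saved under pics/ and viewed, at most 10 in all, crops included, and the job is handed in when it is done.

Besides the shell and the picture viewer there is one more tool, called after "Emit:" by a JSON object that holds its "op" and its "data". arm_command: Moves the arm, as the interface text tells. Its arguments: {"type":"object","properties":{"increments":{"type":"array"}},"required":["increments"]}

```bash
mkdir -p pics; cat > h.py <<'E'
import numpy as np, cv2
from workcell import ctrl
from scipy.spatial.transform import Rotation as R
def grab(n):
    f=ctrl.grab_frame(n); h,w=f['depth'].shape
    fl=h/2/np.tan(np.radians(f['vfov'])/2)
    v,u=np.mgrid[:h,:w]; d=f['depth']
    pc=np.stack([(u-f['cx'])/fl*d,(v-f['cy'])/fl*d,d],-1)
    Rm=cv2.Rodrigues(np.array(f['rvec'],float))[0]; t=np.array(f['tvec'],float).ravel()
    f['P']=(pc-t)@Rm; f['P'][d==0]=np.nan
    f['fl']=fl;f['Rm']=Rm;f['t']=t
    return f
def save(f,name): cv2.imwrite('pics/'+name,f['frame'][...,::-1])
def reg(f,thing,cam):
    o=ctrl.outline_of(thing,cam)
    if not o: return None
    P=f['P'][o[0]['region']]; P=P[~np.isnan(P[:,0])]
    return o[0]['score'],o[0]['xy'],P
def topfit(P):
    "rect of the points, and plane of top"
    r=cv2.minAreaRect((P[:,:2]*1000).astype(np.float32))
    return r
E
python3 - <<'E'
from h import *
s=ctrl.observe(); print(s)
for c in ('scene','side','wrist'):
    f=grab(c); save(f,c+'0.png')
    print(c,'campos',-f['Rm'].T@f['t'])
    for t in ('crock','lid','base_stone','cap_stone','salt_mill','spice_jar'):
        r=reg(f,t,c)
        if r is None: print(t,None);continue
        P=r[2]; print(t,round(r[0],2),np.round(r[1]),len(P),np.round(np.percentile(P,[2,50,98],axis=0),3).tolist(), np.round(np.hstack([np.ravel(x) for x in topfit(P)]),1))
    for t in ('base_stone_mid','cap_stone_mid','cap_stone_top','lid'):
        print(t,[(round(o['score'],2),np.round(o['xy'],1)) for o in ctrl.pinpoint(t,c)[:2]])
a=[cv2.imread(f'pics/{c}0.png') for c in('scene','side')]
cv2.imwrite('pics/both0.png',cv2.resize(np.vstack(a),(480,600)))
E
```

```text
{'time': 0.0, 'joints': array([-0.1025993 ,  0.43526246,  0.02497593,  1.57410326, -0.01160063,
        1.13395584, -0.07510777]), 'qd': array([ 0.0009012 ,  0.00109789, -0.00087116,  0.00171292, -0.00058957,
       -0.00165736, -0.00121867]), 'effort': array([ 3.89017032e-04, -6.67853522e+01,  9.84863900e-01, -3.14464223e+01,
       -6.05165795e-02,  4.27553023e-02,  1.12382318e-04]), 'eef_pos': array([ 6.24497604e-01, -5.87752051e-05,  2.25918078e-01]), 'ee_rot': array([-5.06204795e-04,  7.07135302e-01,  7.07077816e-01, -6.09041730e-04]), 'contact_force': array([ 0.03625547, -0.05339885, -0.04155938]), 'ft_torque': array([-0.03754535,  0.06414663,  0.01953274]), 'finger_force': 0.0, 'gripper_width': 0.9982363876365976}
scene campos [0.15336493 0.62818037 0.64672933]
crock 0.43 [396. 188.] 577 [[0.359, -0.368, 0.008], [0.391, -0.321, 0.037], [0.428, -0.288, 0.049]] [ 395.2 -330.4   95.8   57.4   59.9]
lid 0.56 [310. 208.] 1633 [[0.461, -0.106, 0.092], [0.525, -0.038, 0.095], [0.589, 0.023, 0.097]] [526.4 -42.3 143.7 154.5  24.1]
base_stone 0.91 [395. 189.] 589 [[0.36, -0.367, 0.008]
[... 1651 characters left out ...]
 [[0.45, -0.12, 0.01], [0.535, -0.012, 0.093], [0.606, 0.042, 0.1]] [537.3 -51.4 161.7 247.   22.7]
lid 0.87 [234. 209.] 8786 [[0.465, -0.102, 0.087], [0.534, -0.018, 0.093], [0.593, 0.026, 0.095]] [524.6 -38.4 144.5 147.2  82.5]
base_stone None
cap_stone 0.77 [128.  64.] 3805 [[0.375, 0.11, 0.009], [0.415, 0.14, 0.037], [0.443, 0.171, 0.043]] [405.9 141.6  80.3  60.8  53.5]
salt_mill None
spice_jar 0.87 [359. 150.] 1808 [[0.641, 0.024, 0.022], [0.661, 0.045, 0.106], [0.683, 0.065, 0.107]] [671.1  33.3  52.1  70.3  55.7]
base_stone_mid [(0.49, array([349.1, 147.6]))]
cap_stone_mid [(0.67, array([126.9,  65.1]))]
cap_stone_top [(0.8, array([120.4,  60.7]))]
lid [(0.61, array([228.5, 231.2]))]
```

View pics/both0.png

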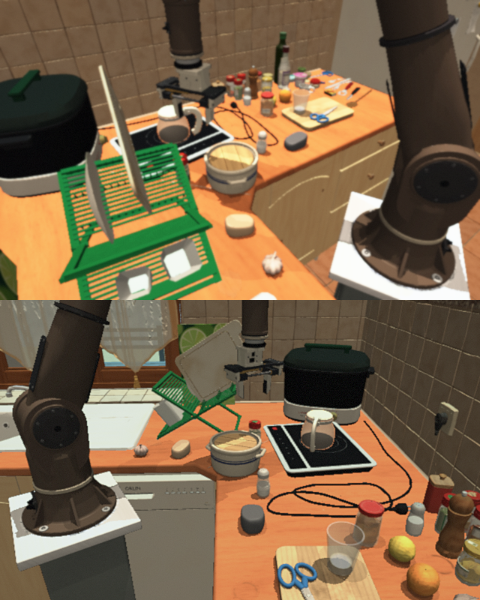

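```bash
cat >> h.py <<'E'
def fuse(c,rad,zmin,cams=('scene','side','wrist')):
    out=[]
    for n in cams:
        P=grab(n)['P'].reshape(-1,3); P=P[~np.isnan(P[:,0])]
        out.append(P[(np.hypot(*(P[:,:2]-c).T)<rad)&(P[:,2]>zmin)&(P[:,2]<.25)])
    return out
def plane(P):
    "robust z=a+bx+cy about the mean"
    m=P.mean(0)
    for _ in range(6):
        A=np.c_[np.ones(len(P)),P[:,:2]-m[:2]]; k=np.linalg.lstsq(A,P[:,2],rcond=None)[0]
        r=P[:,2]-A@k; s=max(.0015,np.median(abs(r))*2.5); P=P[abs(r)<s]
    return m,k,P
E
python3 - <<'E'
from h import *
for nm,c in (('base',(.393,-.332)),('cap',(.405,.141))):
    L=fuse(c,.062,.015)
    for n,P in zip(('scene','side','wrist'),L):
        if len(P)<50: print(nm,n,len(P)); continue
        r=cv2.minAreaRect((P[:,:2]*1000).astype(np.float32))
        T=P[P[:,2]>.028]; m,k,Q=plane(T)
        print(nm,n,len(P),'rect',np.round(np.hstack([np.ravel(x) for x in r]),1),'plane',np.round(m,3),np.round(k,3),len(Q),'dir down',np.degrees(np.arctan2(-k[2],-k[1])).round(1),'slope',np.degrees(np.arctan(np.hypot(k[1],k[2]))).round(1))
    P=np.vstack(L); r=cv2.minAreaRect((P[:,:2]*1000).astype(np.float32)); print(nm,'all',r)
for nm,c in (('salt',(.497,-.24)),('spice',(.663,.045)),('crock',(.525,-.04))):
    L=fuse(c,.12 if nm=='crock' else .035,.07 if nm!='crock' else .097)
    P=np.vstack(L); P=P[P[:,2]>np.percentile(P[:,2],98)-.006] if nm!='crock' else P[P[:,2]<.106]
    print(nm,cv2.minEnclosingCircle((P[:,:2]*1000).astype(np.float32)),P[:,2].max())
E
```

```text
base scene 547 rect [ 398.8 -331.7   93.8   64.5   56.7] plane [ 0.394 -0.329  0.04 ] [ 0.041 -0.085 -0.153] 305 dir down 61.0 slope 9.9
base side 984 rect [ 393.1 -338.4   92.5   63.2   57.6] plane [ 0.387 -0.348  0.039] [ 0.042 -0.085 -0.144] 472 dir down 59.4 slope 9.5
base wrist 0
base all ((396.17266845703125, -334.9815368652344), (102.06549835205078, 64.98941802978516), 55.0952033996582)
cap scene 939 rect [404.2 142.3  80.9  53.7  28.3] plane [0.404 0.147 0.039] [0.04  0.119 0.068] 512 dir down -150.3 slope 7.8
cap side 393 rect [400.1 137.   77.3  53.6  29.5] plane [0.401 0.136 0.036] [0.036 0.106 0.103] 198 dir down -135.8 slope 8.4
cap wrist 3611 rect [406.1 141.1  80.4  52.2  33.6] plane [0.41  0.142 0.038] [0.039 0.107 0.086] 2332 dir down -141.1 slope 7.8
cap all ((402.9145812988281, 140.4311981201172), (86.35297393798828, 54.859500885009766), 34.06000518798828)
salt ((498.9331359863281, -236.59060668945312), 14.702540397644043) 0.09180037310437605
spice ((665.0197143554688, 38.28298568725586), 28.02472496032715) 0.2495550198012746
crock ((525.2606201171875, -43.11898422241211), 88.6574478149414) 0.10340968444413137
```

The pictures show the crock in the middle (scene ≈ (232,165) in the viewed image). The dark stone is at (295,141), with the salt shaker at (262,141) between it and the crock. The pale stone is at (240,225), in front of the dish rack. This agrees with the network positions, so I'm moving to the dark stone.

Emit:
{"op": "arm_command", "data": {"increments": [{"offset": [-33, -23, 0], "yaw": 0, "grip": -1}, {"offset": [-33, -23, 0], "yaw": 0, "grip": -1}, {"offset": [-33, -23, 0], "yaw": 0, "grip": -1}, {"offset": [-33, -23, 0], "yaw": 0, "grip": -1}, {"offset": [-33, -23, 0], "yaw": 0, "grip": -1}]}}

```text
time: 2.9
eef_pos: [0.509, -0.1662, 0.2269]
ee_rot: [0.0, 0.707, 0.707, 0.0]
contact_force: [0.3, -0.4, -0.7]
gripper_width: 0.999
finger_force: 0.0
```

Emit:
{"op": "arm_command", "data": {"increments": [{"offset": [-33, -23, 0], "yaw": 0, "grip": -1}, {"offset": [-33, -23, 0], "yaw": 0, "grip": -1}, {"offset": [-33, -23, 0], "yaw": 0, "grip": -1}, {"offset": [-33, -23, 0], "yaw": 0, "grip": -1}, {"offset": [-33, -23, 0], "yaw": 0, "grip": -1}]}}

```text
time: 3.4
eef_pos: [0.394, -0.3312, 0.227]
ee_rot: [0.0, 0.707, 0.707, 0.0]
contact_force: [1.0, 0.7, 0.3]
gripper_width: 1.003
finger_force: 0.0
```

Emit:
{"op": "arm_command", "data": {"increments": [{"offset": [0, 0, 10], "yaw": 8.25, "grip": -1}, {"offset": [0, 0, 10], "yaw": 8.25, "grip": -1}, {"offset": [0, 0, 10], "yaw": 8.25, "grip": -1}, {"offset": [0, 0, 10], "yaw": 8.25, "grip": -1}, {"offset": [0, 0, 0], "yaw": 0, "grip": -1}]}}

```text
time: 3.9
eef_pos: [0.3944, -0.3295, 0.1857]
ee_rot: [-0.001, 0.879, 0.476, -0.001]
contact_force: [0.2, 0.1, 0.7]
gripper_width: 1.002
finger_force: 0.0
```

```bash
cat >> h.py <<'E'
def pose():
    s=ctrl.observe(); q=s['ee_rot']; M=R.from_quat([q[1],q[2],q[3],q[0]]).as_matrix()
    return s,np.array(s['eef_pos']),M
def go(target,ang=None):
    "tool-frame mm offset to the target; yaw deg to bring tool y to world angle ang"
    s,p,M=pose(); a=np.degrees(np.arctan2(M[1,1],M[0,1]))
    print('t',round(s['time'],2),'p',np.round(p,4),'tool y ang',round(a,1),'tilt',np.round(M[:,2],3),'F',np.round(s['contact_force'],2),'w',round(s['gripper_width'],3),'ff',round(s['finger_force'],1),'off mm',np.round(M.T@(np.array(target)-p)*1000,1),'yaw',None if ang is None else round(a-ang,1))
def stone(c,rad=.062,cams=('scene','side','wrist'),z0=.028,zmin=.015):
    L=fuse(c,rad,zmin,cams)
    for n,P in zip(cams,L):
        if len(P)<50: print(n,len(P)); continue
        r=cv2.minAreaRect((P[:,:2]*1000).astype(np.float32)); m,k,Q=plane(P[P[:,2]>z0])
        e=(P[:,:2]-P[:,:2].mean(0)); 
        print(n,len(P),'rect',np.round(np.hstack([np.ravel(x) for x in r]),1),'m',np.round(m,4),'k',np.round(k,3),len(Q),'down',np.degrees(np.arctan2(-k[2],-k[1])).round(1),'slope',np.degrees(np.arctan(np.hypot(k[1],k[2]))).round(1))
E
python3 - <<'E'
from h import *
go((.395,-.334,.024),-33)
stone((.395,-.334),cams=('wrist',))
f=grab('wrist'); save(f,'w1.png'); print(ctrl.pinpoint('base_stone_mid','wrist')[:1])
r=reg(f,'base_stone','wrist'); 
if r: print(r[0],r[1],topfit(r[2]))
for c in('scene','side'):
    P=grab(c)['P'].reshape(-1,3); P=P[np.isfinite(P[:,0])]
    for nm,b,zz in (('crock',(.525,-.04),.108),('cap',(.405,.141),.06)):
        d=np.hypot(*(P[:,:2]-b).T); Q=P[(d<.17)&(P[:,2]>zz)&(P[:,2]<.3)]; 
        H,xe,ye=np.histogram2d(Q[:,0],Q[:,1],bins=[np.arange(.2,.75,.05),np.arange(-.25,.35,.05)])
        print(c,nm,[(round(xe[i],2),round(ye[j],2),int(H[i,j])) for i,j in np.argwhere(H>3)])
E
```

```text
t 3.9 p [ 0.3944 -0.3295  0.1857] tool y ang -33.1 tilt [-0.002  0.001 -1.   ] F [0.24 0.08 0.69] w 1.002 ff 0.0 off mm [ -3.4   3.3 161.7] yaw -0.1
wrist 7808 rect [ 395.  -326.1   90.6   98.9   19.8] m [ 0.3983 -0.3299  0.125 ] k [0.125 0.175 0.491] 7680 down -109.6 slope 27.5
[{'xy': [324.3, 189.6], 'score': 0.73}]
0.72 [323.5, 190.1] ((399.0888977050781, -333.4334411621094), (94.96761322021484, 66.87358093261719), 66.18396759033203)
scene crock [(np.float64(0.6), np.float64(-0.0), 7), (np.float64(0.65), np.float64(-0.0), 23)]
scene cap [(np.float64(0.35), np.float64(0.25), 6), (np.float64(0.4), np.float64(-0.05), 75), (np.float64(0.4), np.float64(-0.0), 14), (np.float64(0.4), np.float64(0.2), 43), (np.float64(0.4), np.float64(0.25), 304), (np.float64(0.45), np.float64(-0.05), 97), (np.float64(0.45), np.float64(-0.0), 506), (np.float64(0.45), np.float64(0.2), 161), (np.float64(0.45), np.float64(0.25), 370), (np.float64(0.5), np.float64(-0.0), 310), (np.float64(0.5), np.float64(0.15), 362), (np.float64(0.5), np.float64(0.2), 403), (np.float64(0.5), np.float64(0.25), 43), (np.float64(0.55), np.float64(0.1), 26), (np.float64(0.55), np.float64(0.15), 253), (np.float64(0.55), np.float64(0.2), 50)]
side crock []
side cap [(np.float64(0.35), np.float64(0.25), 22), (np.float64(0.4), np.float64(-0.05), 33), (np.float64(0.4), np.float64(-0.0), 24), (np.float64(0.4), np.float64(0.2), 20), (np.float64(0.4), np.float64(0.25), 137), (np.float64(0.45), np.float64(-0.05), 10), (np.float64(0.45), np.float64(-0.0), 72), (np.float64(0.45), np.float64(0.15), 8), (np.float64(0.45), np.float64(0.2), 213), (np.float64(0.45), np.float64(0.25), 138), (np.float64(0.5), np.float64(0.15), 171), (np.float64(0.5), np.float64(0.2), 114), (np.float64(0.5), np.float64(0.25), 17), (np.float64(0.55), np.float64(0.1), 23), (np.float64(0.55), np.float64(0.15), 46), (np.float64(0.55), np.float64(0.2), 8)]
```

View pics/w1.png

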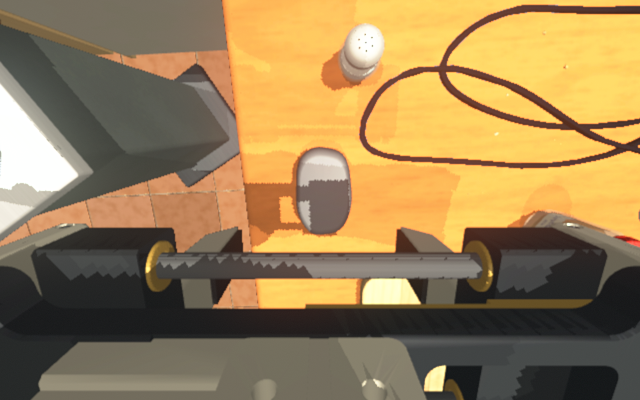

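The stone spans columns 295–352 and rows 147–235, with its long axis upright in the picture and centred between the fingers. Now I'll descend and grip it.

Emit:
{"op": "arm_command", "data": {"increments": [{"offset": [-3, 4, 35], "yaw": 0, "grip": -1}, {"offset": [0, 0, 45], "yaw": 0, "grip": -1}, {"offset": [0, 0, 45], "yaw": 0, "grip": -1}, {"offset": [0, 0, 35], "yaw": 0, "grip": -1}, {"offset": [0, 0, 20], "yaw": 0, "grip": -1}]}}

```text
time: 4.7
eef_pos: [0.3958, -0.334, 0.0044]
ee_rot: [-0.001, 0.878, 0.478, -0.001]
contact_force: [0.1, -0.0, -0.6]
gripper_width: 0.999
finger_force: 0.0
```

Emit:
{"op": "arm_command", "data": {"increments": [{"offset": [0, 0, 0], "yaw": 0, "grip": -1}, {"offset": [0, 0, 0], "yaw": 0, "grip": 1}, {"offset": [0, 0, 0], "yaw": 0, "grip": 1}, {"offset": [0, 0, 0], "yaw": 0, "grip": 1}, {"offset": [0, 0, 0], "yaw": 0, "grip": 1}]}}

```text
time: 5.2
eef_pos: [0.3974, -0.3351, 0.0078]
ee_rot: [0.001, 0.879, 0.477, 0.001]
contact_force: [0.5, 0.2, 1.1]
gripper_width: 0.7
finger_force: 0.0
```

Emit:
{"op": "arm_command", "data": {"increments": [{"offset": [0, 0, 0], "yaw": 0, "grip": 1}, {"offset": [0, 0, 0], "yaw": 0, "grip": 1}, {"offset": [0, 0, 0], "yaw": 0, "grip": 1}, {"offset": [0, 0, 0], "yaw": 0, "grip": 1}, {"offset": [0, 0, 0], "yaw": 0, "grip": 1}]}}

```text
time: 5.7
eef_pos: [0.3973, -0.335, 0.0077]
ee_rot: [0.001, 0.879, 0.477, 0.0]
contact_force: [0.6, 0.7, 8.1]
gripper_width: 0.681
finger_force: 29.9
```

```bash
python3 - <<'E'
from h import *
go((.525,-.041,.2),-45)
stone((.396,-.334),cams=('scene','side'),zmin=.01,rad=.053)
for c in('scene','side'):
    P=grab(c)['P'].reshape(-1,3); P=P[np.isfinite(P[:,0])]
    # rack points in the gripper-body frame for the cap grasp
    d=P[:,:2]-(.405,.141); a=np.radians(-59); y=d@[np.cos(a),np.sin(a)]; x=d@[-np.sin(a),np.cos(a)]
    for lo,hi in ((0,.06),(.06,.2)):
        Q=(abs(x)<.06)&(abs(y)<.13)&(P[:,2]>max(lo,.01))&(P[:,2]<hi)&(np.hypot(x,y)>.055)
        H,xe,ye=np.histogram2d(x[Q]*1000,y[Q]*1000,bins=[np.arange(-60,61,20),np.arange(-130,131,20)])
        print(c,lo,[(int(xe[i]),int(ye[j]),int(H[i,j])) for i,j in np.argwhere(H>2)])
E
```

```text
t 5.7 p [ 0.3973 -0.335   0.0077] tool y ang -33.0 tilt [ 0.001 -0.001 -1.   ] F [0.63 0.68 8.14] w 0.681 ff 29.9 off mm [ 316.2  -52.6 -192.3] yaw 12.0
scene 2143 rect [ 396.4 -323.7   78.2  104.7   84.2] m [ 0.3916 -0.311   0.1469] k [ 0.165 -0.32   2.018] 1627 down -81.0 slope 63.9
side 4841 rect [ 391.6 -338.5   91.1  104.    52.3] m [ 0.3816 -0.3513  0.1365] k [ 0.147 -1.316 -2.253] 3953 down 59.7 slope 69.0
scene 0 [(-60, -130, 76), (-60, -110, 4)]
scene 0.06 [(-40, 110, 16), (-20, 110, 44), (0, 110, 49), (20, 110, 12)]
side 0 [(-60, -130, 6), (40, -130, 3)]
side 0.06 [(-40, 110, 14), (-20, 110, 11)]
```

Emit:
{"op": "arm_command", "data": {"increments": [{"offset": [0, 0, -10], "yaw": 0, "grip": 1}, {"offset": [0, 0, -30], "yaw": 0, "grip": 1}, {"offset": [0, 0, -40], "yaw": 0, "grip": 1}, {"offset": [0, 0, -40], "yaw": 0, "grip": 1}, {"offset": [0, 0, -20], "yaw": 0, "grip": 1}]}}

```text
time: 6.4
eef_pos: [0.3973, -0.3354, 0.1504]
ee_rot: [0.002, 0.879, 0.477, 0.001]
contact_force: [0.6, -0.6, -4.6]
gripper_width: 0.68
finger_force: 29.9
```

Emit:
{"op": "arm_command", "data": {"increments": [{"offset": [15, 0, 0], "yaw": 0, "grip": 1}, {"offset": [25, 0, 0], "yaw": 0, "grip": 1}, {"offset": [20, 0, 0], "yaw": 0, "grip": 1}, {"offset": [10, 0, 0], "yaw": 0, "grip": 1}, {"offset": [0, 0, 0], "yaw": 0, "grip": 1}]}}

```text
time: 6.9
eef_pos: [0.4353, -0.2747, 0.1469]
ee_rot: [-0.0, 0.878, 0.478, 0.0]
contact_force: [-0.1, 0.1, -3.0]
gripper_width: 0.685
finger_force: 29.9
```

```bash
cat >> h.py <<'E'
def proj(f,X):
    c=f['Rm']@np.asarray(X)+f['t']; return c[:2]/c[2]*f['fl']+[f['cx'],f['cy']]
def ray(f,xy,z):
    "world point on the pixel ray at height z"
    o=-f['Rm'].T@f['t']; d=f['Rm'].T@np.array([(xy[0]-f['cx'])/f['fl'],(xy[1]-f['cy'])/f['fl'],1]); return o+d*(z-o[2])/d[2]
def circ(P):
    "robust circle of known radius fit"
    from scipy.optimize import least_squares
    g=least_squares(lambda q:np.hypot(P[:,0]-q[0],P[:,1]-q[1])-q[2],[*P[:,:2].mean(0),.08],loss='soft_l1',f_scale=.002); return g.x
E
python3 - <<'E'
from h import *
go((.5245,-.041,.2),-33)
s,p,M=pose()
for c in('scene','side'):
    f=grab(c); save(f,c+'2.png')
    P=f['P'].reshape(-1,3); P=P[np.isfinite(P[:,0])]; d=np.hypot(P[:,0]-.5245,P[:,1]+.041)
    print(c,'rim',circ(P[(d>.07)&(d<.095)&(P[:,2]>.096)&(P[:,2]<.106)]))
    o=ctrl.pinpoint('lid',c)
    if o: print('lid',ray(f,o[0]['xy'],.094),o[0]['score'])
    o=ctrl.outline_of('lid',c)
    if o:
        cn=max(cv2.findContours(o[0]['region'].astype(np.uint8),0,1)[0],key=len)[:,0]
        W=np.array([ray(f,x,.094) for x in cn]); print('lid outl',cv2.minEnclosingCircle((W[:,:2]*1000).astype(np.float32)),circ(W))
    for t in('base_stone_mid','base_stone'):
        o=ctrl.pinpoint(t,c)
        if o: print(t,o[0]['score'],np.round((ray(f,o[0]['xy'],p[2]+(.0128 if 'mid' in t else -.0077))-p)*1000,1), 'tool',np.round(M.T@(ray(f,o[0]['xy'],p[2]+(.0128 if 'mid' in t else -.0077))-p)*1000,1))
E
```

```text
t 6.9 p [ 0.4353 -0.2747  0.1469] tool y ang -32.9 tilt [-0.     0.001 -1.   ] F [-0.13  0.08 -2.96] w 0.685 ff 29.9 off mm [244.7 -51.9 -53. ] yaw 0.1
scene rim [ 0.52576456 -0.04072558  0.08237707]
lid [ 0.52137748 -0.03722717  0.094     ] 0.7
lid outl ((526.6148071289062, -40.80682373046875), 72.56876373291016) [ 0.52708438 -0.04214634  0.06849802]
base_stone_mid 0.92 [  4.1 -11.7  12.8] tool [ -7.6   9.8 -12.8]
base_stone 0.64 [ 63.9 277.9  -7.7] tool [268.1 -97.1   7.8]
side rim [ 0.5228528  -0.0430863   0.08223902]
lid [ 0.52319165 -0.04162391  0.094     ] 0.63
lid outl ((536.9080810546875, -91.55252838134766), 35.07839584350586) [ 0.53761546 -0.08855186  0.02488448]
base_stone_mid 0.79 [-5.2 -1.3 12.8] tool [ -3.9  -3.7 -12.8]
base_stone 0.55 [-0.1 -5.2 -7.7] tool [-4.4  2.7  7.7]
```

Emit:
{"op": "arm_command", "data": {"increments": [{"offset": [20, -4, 0], "yaw": 0, "grip": 1}, {"offset": [34, -7, 0], "yaw": 0, "grip": 1}, {"offset": [34, -7, 0], "yaw": 0, "grip": 1}, {"offset": [34, -7, 0], "yaw": 0, "grip": 1}, {"offset": [34, -7, 0], "yaw": 0, "grip": 1}]}}

```text
time: 7.9
eef_pos: [0.4933, -0.1266, 0.1468]
ee_rot: [0.0, 0.879, 0.477, 0.0]
contact_force: [2.0, -0.2, -4.1]
gripper_width: 0.681
finger_force: 29.9
```

Emit:
{"op": "arm_command", "data": {"increments": [{"offset": [34, -8, 0], "yaw": 0, "grip": 1}, {"offset": [34, -8, 0], "yaw": 0, "grip": 1}, {"offset": [20, -4, 0], "yaw": 0, "grip": 1}, {"offset": [0, 0, 0], "yaw": 0, "grip": 1}, {"offset": [0, 0, 0], "yaw": 0, "grip": 1}]}}

```text
time: 8.4
eef_pos: [0.5241, -0.0431, 0.1466]
ee_rot: [0.0, 0.879, 0.478, -0.0]
contact_force: [-0.1, -1.1, -3.6]
gripper_width: 0.683
finger_force: 29.9
```

```bash
cat >> h.py <<'E'
def inhand(thing,midz,lo=-.012,hi=.03):
    "stone extents in the tool frame, by depth under its outline"
    s,p,M=pose()
    for c in('scene','side','wrist'):
        f=grab(c); r=reg(f,thing,c)
        if r is None or len(r[2])<20: print(c,None); continue
        T=(r[2]-p)@M*1000; T=T[(abs(T[:,0])<65)&(abs(T[:,1])<45)&(T[:,2]>-45)&(T[:,2]<15)]
        o=ctrl.pinpoint(thing+'_mid',c)
        print(c,round(r[0],2),len(T),'x',np.percentile(T[:,0],[0,1,3,97,99,100]).round(1),'z',np.percentile(T[:,2],[2,98]).round(1),'mid',np.round(M.T@(ray(f,o[0]['xy'],p[2]+midz)-p)*1000,1) if o else None)
E
python3 - <<'E'
from h import *
go((.5245,-.0415,.104),-33)
inhand('base_stone',.0128)
E
```

```text
t 8.4 p [ 0.5241 -0.0431  0.1466] tool y ang -33.0 tilt [-0. -0. -1.] F [-0.11 -1.09 -3.58] w 0.683 ff 29.9 off mm [ 1.6 -0.5 42.6] yaw 0.0
scene 0.88 506 x [-35.5 -34.  -27.8  47.7  48.4  49. ] z [-33.2   0.6] mid [ -9.6  12.2 -12.8]
side 0.57 589 x [-54.4 -53.3 -51.4  17.   28.5  30.3] z [-38.1   4.8] mid [-49.6  -1.  -12.8]
wrist 0.8 11991 x [-18.3 -16.4 -15.4  45.9  47.4  48.5] z [-35.9 -14.6] mid [  0.3   1.8 -12.8]
```

Emit:
{"op": "arm_command", "data": {"increments": [{"offset": [3.5, -0.5, 8], "yaw": 0, "grip": 1}, {"offset": [0, 0, 14], "yaw": 0, "grip": 1}, {"offset": [0, 0, 12], "yaw": 0, "grip": 1}, {"offset": [0, 0, 5], "yaw": 0, "grip": 1}, {"offset": [0, 0, 1], "yaw": 0, "grip": 1}]}}

```text
time: 9.35
eef_pos: [0.525, -0.0398, 0.1058]
ee_rot: [-0.0, 0.879, 0.477, -0.001]
contact_force: [-0.2, 0.0, -4.3]
gripper_width: 0.684
finger_force: 29.9
```

Emit:
{"op": "arm_command", "data": {"increments": [{"offset": [0, 0, 1], "yaw": 0, "grip": 1}, {"offset": [0, 0, 1], "yaw": 0, "grip": 1}, {"offset": [0, 0, 0.5], "yaw": 0, "grip": 1}, {"offset": [0, 0, 0], "yaw": 0, "grip": 1}, {"offset": [0, 0, 0], "yaw": 0, "grip": 1}]}}

```text
time: 9.85
eef_pos: [0.5257, -0.0398, 0.1044]
ee_rot: [0.0, 0.879, 0.477, 0.0]
contact_force: [-0.0, -0.7, -4.2]
gripper_width: 0.681
finger_force: 29.9
```

Emit:
{"op": "arm_command", "data": {"increments": [{"offset": [0, 0, 1], "yaw": 0, "grip": 1}, {"offset": [0, 0, 0], "yaw": 0, "grip": 1}, {"offset": [0, 0, 1], "yaw": 0, "grip": 1}, {"offset": [0, 0, 0], "yaw": 0, "grip": 1}, {"offset": [0, 0, 0], "yaw": 0, "grip": 1}]}}

```text
time: 10.35
eef_pos: [0.5256, -0.0399, 0.1022]
ee_rot: [-0.0, 0.879, 0.477, -0.0]
contact_force: [0.5, 0.6, -4.2]
gripper_width: 0.682
finger_force: 29.9
```

Emit:
{"op": "arm_command", "data": {"increments": [{"offset": [0, 0, 0.5], "yaw": 0, "grip": 1}, {"offset": [0, 0, 0], "yaw": 0, "grip": 1}]}}

```text
time: 10.55
eef_pos: [0.5256, -0.0398, 0.1017]
ee_rot: [0.0, 0.879, 0.477, 0.0]
contact_force: [0.9, -0.0, -2.8]
gripper_width: 0.679
finger_force: 29.9
```

Emit:
{"op": "arm_command", "data": {"increments": [{"offset": [0, 0, 0.5], "yaw": 0, "grip": 1}, {"offset": [0, 0, 0], "yaw": 0, "grip": 1}]}}

```text
time: 10.75
eef_pos: [0.5257, -0.0398, 0.1016]
ee_rot: [0.0, 0.879, 0.477, 0.0]
contact_force: [-1.3, 0.6, 2.9]
gripper_width: 0.681
finger_force: 29.9
```

Emit:
{"op": "arm_command", "data": {"increments": [{"offset": [0, 0, 0], "yaw": 0, "grip": -0.7}, {"offset": [0, 0, 0], "yaw": 0, "grip": -0.7}, {"offset": [0, 0, 0], "yaw": 0, "grip": -0.7}, {"offset": [0, 0, 0], "yaw": 0, "grip": -0.7}, {"offset": [0, 0, 0], "yaw": 0, "grip": -0.7}]}}

```text
time: 11.25
eef_pos: [0.5257, -0.0399, 0.1013]
ee_rot: [0.0, 0.879, 0.477, 0.0]
contact_force: [0.2, -0.0, -0.3]
gripper_width: 0.853
finger_force: 0.0
```

Emit:
{"op": "arm_command", "data": {"increments": [{"offset": [0, 0, -10], "yaw": 0, "grip": -0.7}, {"offset": [0, 0, -25], "yaw": 0, "grip": -0.7}, {"offset": [0, 0, -35], "yaw": 0, "grip": -0.7}, {"offset": [0, 0, -35], "yaw": 0, "grip": -1}, {"offset": [0, 0, -20], "yaw": 0, "grip": -1}]}}

```text
time: 11.75
eef_pos: [0.5266, -0.04, 0.2298]
ee_rot: [0.001, 0.879, 0.477, 0.002]
contact_force: [0.7, -0.6, -0.8]
gripper_width: 0.971
finger_force: 0.0
```

```bash
python3 - <<'E'
from h import *
go((.405,.141,.2),-59)
for c in('scene','side','wrist'):
    f=grab(c); save(f,c+'3.png')
    P=f['P'].reshape(-1,3); P=P[np.isfinite(P[:,0])]; d=np.hypot(P[:,0]-.5245,P[:,1]+.0415)
    T=P[(d<.06)&(P[:,2]>.12)&(P[:,2]<.155)]
    r=cv2.minAreaRect((T[:,:2]*1000).astype(np.float32)); m,k,Q=plane(T)
    print(c,len(T),np.round(np.hstack([np.ravel(x) for x in r]),1),'m',m.round(4),'k',k.round(3),'down',np.degrees(np.arctan2(-k[2],-k[1])).round(1),'slope',np.degrees(np.arctan(np.hypot(*k[1:]))).round(1),'z@c',(k[0]+k[1:]@(np.array([.5245,-.0415])-m[:2])).round(4))
    o=ctrl.pinpoint('base_stone_mid',c); print(o and ray(f,o[0]['xy'],.1145).round(4))
E
```

```text
t 11.75 p [ 0.5266 -0.04    0.2298] tool y ang -33.0 tilt [ 0.004  0.    -1.   ] F [ 0.71 -0.6  -0.84] w 0.971 ff 0.0 off mm [  85.4 -200.7   29.4] yaw 26.0
scene 714 [524.3 -36.7  92.   62.2  66.3] m [ 0.5202 -0.0339  0.1332] k [ 0.135 -0.076 -0.165] down 65.2 slope 10.3 z@c 0.1361
[ 0.5234 -0.0447  0.1145]
side 382 [520.8 -43.5  93.7  61.8  57.2] m [ 0.5113 -0.059   0.1315] k [ 0.134 -0.046 -0.064] down 54.6 slope 4.5 z@c 0.132
[ 0.52   -0.0532  0.1145]
wrist 5808 [526.8 -39.3  94.   62.5  56.6] m [ 0.5271 -0.0372  0.1334] k [ 0.134 -0.094 -0.155] down 58.9 slope 10.3 z@c 0.1346
[ 0.5299 -0.0401  0.1145]
```

View pics/wrist3.png

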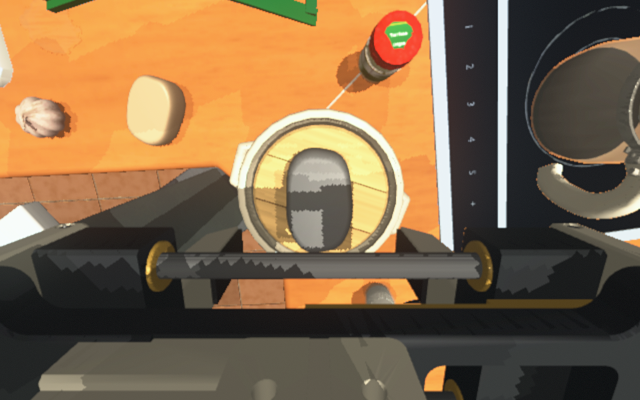

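The dark stone lies on the middle of the lid (columns 290–352, rows 148–250), with its top sloping 10° as expected. Next is the pale stone, seen at (155,110).

Emit:
{"op": "arm_command", "data": {"increments": [{"offset": [10, -24, 0], "yaw": 0, "grip": -1}, {"offset": [15, -36, 0], "yaw": 0, "grip": -1}, {"offset": [17, -40, 0], "yaw": 0, "grip": -1}, {"offset": [17, -40, 0], "yaw": 0, "grip": -1}, {"offset": [15, -36, 0], "yaw": 0, "grip": -1}]}}

```text
time: 12.55
eef_pos: [0.4164, 0.1193, 0.2253]
ee_rot: [-0.0, 0.879, 0.477, -0.001]
contact_force: [0.6, 0.2, 0.2]
gripper_width: 1.0
finger_force: 0.0
```

Emit:
{"op": "arm_command", "data": {"increments": [{"offset": [10.5, -25, 0], "yaw": 0, "grip": -1}, {"offset": [0, 0, 10], "yaw": 8.5, "grip": -1}, {"offset": [0, 0, 20], "yaw": 8.5, "grip": -1}, {"offset": [0, 0, 10], "yaw": 8.5, "grip": -1}, {"offset": [0, 0, 0], "yaw": 0, "grip": -1}]}}

```text
time: 13.05
eef_pos: [0.4015, 0.1398, 0.1843]
ee_rot: [0.001, 0.963, 0.27, -0.002]
contact_force: [0.2, -0.1, 0.3]
gripper_width: 1.005
finger_force: 0.0
```

```bash
python3 - <<'E'
from h import *
go((.404,.1405,.005),-59)
s,p,M=pose()
f=grab('wrist'); save(f,'w4.png')
for t in ('cap_stone_mid',): 
    o=ctrl.pinpoint(t,'wrist'); print(o and (o[0]['score'],ray(f,o[0]['xy'],.0195)))
o=ctrl.outline_of('cap_stone','wrist')[0]; print(o['score'],o['xy'])
P=f['P'][o['region']]; P=P[np.isfinite(P[:,0])]; P=P[(P[:,2]>.015)&(P[:,2]<.06)]
r=cv2.minAreaRect((P[:,:2]*1000).astype(np.float32)); m,k,Q=plane(P[P[:,2]>.03]); print(r,m,k,np.degrees(np.arctan2(k[2],k[1])))
T=(P-p)@M*1000; print('tool x',np.percentile(T[:,0],[1,99]),'y',np.percentile(T[:,1],[1,99]))
E
```

```text
t 13.05 p [0.4015 0.1398 0.1843] tool y ang -58.6 tilt [-0.004 -0.002 -1.   ] F [ 0.15 -0.12  0.29] w 1.005 ff 0.0 off mm [  3.3   0.8 179.3] yaw 0.4
(0.57, array([0.4014394 , 0.14280688, 0.0195    ]))
0.95 [317.5, 183.6]
((405.3504638671875, 141.90274047851562), (80.70396423339844, 52.28151321411133), 33.78868103027344) [0.40816511 0.14378269 0.03839098] [0.03889583 0.11094713 0.07858928] 35.311807931136094
tool x [-31.11381079  43.95273871] y [-24.31009446  24.77452211]
```

View pics/w4.png

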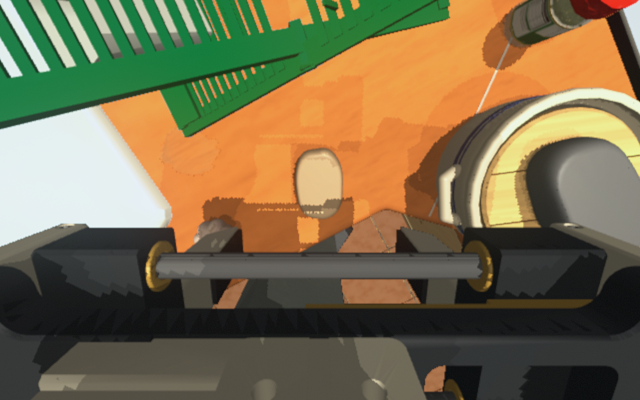

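The pale stone is centred between the fingers (columns 296–342, rows 150–217). The crock and rack stand clear of the gripper's path, so I'm descending.

Emit:
{"op": "arm_command", "data": {"increments": [{"offset": [3, 0, 35], "yaw": -2, "grip": -1}, {"offset": [0, 0, 45], "yaw": 0, "grip": -1}, {"offset": [0, 0, 45], "yaw": 0, "grip": -1}, {"offset": [0, 0, 35], "yaw": 0, "grip": -1}, {"offset": [0, 0, 17], "yaw": 0, "grip": -1}]}}

```text
time: 13.7
eef_pos: [0.4048, 0.1417, 0.0071]
ee_rot: [0.0, 0.957, 0.29, -0.001]
contact_force: [0.4, -0.1, 0.6]
gripper_width: 0.998
finger_force: 0.0
```

Emit:
{"op": "arm_command", "data": {"increments": [{"offset": [0, 0, 0], "yaw": 0, "grip": -1}, {"offset": [0, 0, 0], "yaw": 0, "grip": 1}, {"offset": [0, 0, 0], "yaw": 0, "grip": 1}, {"offset": [0, 0, 0], "yaw": 0, "grip": 1}, {"offset": [0, 0, 0], "yaw": 0, "grip": 1}]}}

```text
time: 14.2
eef_pos: [0.4063, 0.1424, 0.0101]
ee_rot: [-0.0, 0.958, 0.288, 0.001]
contact_force: [0.1, -0.2, 0.5]
gripper_width: 0.701
finger_force: 0.0
```

Emit:
{"op": "arm_command", "data": {"increments": [{"offset": [0, 0, 0], "yaw": 0, "grip": 1}, {"offset": [0, 0, 0], "yaw": 0, "grip": 1}, {"offset": [0, 0, 0], "yaw": 0, "grip": 1}, {"offset": [0, 0, 0], "yaw": 0, "grip": 1}, {"offset": [0, 0, 0], "yaw": 0, "grip": 1}]}}

```text
time: 14.7
eef_pos: [0.4059, 0.1422, 0.0097]
ee_rot: [-0.0, 0.958, 0.288, 0.0]
contact_force: [-0.9, -0.3, 7.2]
gripper_width: 0.572
finger_force: 30.0
```

Emit:
{"op": "arm_command", "data": {"increments": [{"offset": [0, 0, 0], "yaw": 0, "grip": 1}]}}

```text
time: 14.8
eef_pos: [0.4059, 0.1422, 0.0097]
ee_rot: [-0.0, 0.958, 0.288, 0.0]
contact_force: [-0.8, -0.2, 8.4]
gripper_width: 0.573
finger_force: 30.0
```

Emit:
{"op": "arm_command", "data": {"increments": [{"offset": [0, 0, -10], "yaw": 0, "grip": 1}, {"offset": [0, 0, -30], "yaw": 0, "grip": 1}, {"offset": [0, 0, -45], "yaw": 0, "grip": 1}, {"offset": [0, 0, -45], "yaw": 0, "grip": 1}, {"offset": [0, 0, -40], "yaw": 0, "grip": 1}]}}

```text
time: 15.3
eef_pos: [0.405, 0.1417, 0.1817]
ee_rot: [-0.0, 0.958, 0.288, 0.0]
contact_force: [1.1, 0.6, -3.0]
gripper_width: 0.575
finger_force: 30.0
```

Emit:
{"op": "arm_command", "data": {"increments": [{"offset": [0, 0, -20], "yaw": -6, "grip": 1}, {"offset": [0, 0, 0], "yaw": -6, "grip": 1}, {"offset": [0, 0, 0], "yaw": -6, "grip": 1}, {"offset": [0, 0, 0], "yaw": -5.5, "grip": 1}, {"offset": [0, 0, 0], "yaw": 0, "grip": 1}]}}

```text
time: 15.8
eef_pos: [0.405, 0.1417, 0.1995]
ee_rot: [-0.0, 0.878, 0.478, -0.0]
contact_force: [-0.4, 0.1, -2.6]
gripper_width: 0.573
finger_force: 30.0
```

```bash
python3 - <<'E'
from h import *
go((.5245,-.0415,.2),-33)
inhand('cap_stone',.01)
E
```

```text
t 15.8 p [0.405  0.1417 0.1995] tool y ang -32.9 tilt [-0.001 -0.    -1.   ] F [-0.39  0.08 -2.6 ] w 0.573 ff 30.0 off mm [-88.8 199.9  -0.5] yaw 0.1
scene 0.7 1 x [34.6 34.6 34.6 34.6 34.6 34.6] z [-31.6 -31.6] mid [  2.7  -3.4 -10. ]
side 0.72 431 x [-47.1 -44.6 -43.2  21.5  28.5  32.5] z [-30.6   8.2] mid [-334.8  206.5   -9.9]
wrist 0.77 8251 x [-23.3 -21.7 -20.2  39.3  39.8  40.3] z [-33.5 -12. ] mid [ -1.1  -1.6 -10. ]
```

Emit:
{"op": "arm_command", "data": {"increments": [{"offset": [-8, 20, 0], "yaw": 0, "grip": 1}, {"offset": [-14, 32, 0], "yaw": 0, "grip": 1}, {"offset": [-15, 34, 0], "yaw": 0, "grip": 1}, {"offset": [-15, 34, 0], "yaw": 0, "grip": 1}, {"offset": [-14, 32, 0], "yaw": 0, "grip": 1}]}}

```text
time: 16.75
eef_pos: [0.4979, 0.0024, 0.1993]
ee_rot: [0.0, 0.879, 0.477, 0.0]
contact_force: [0.4, 0.8, -2.4]
gripper_width: 0.573
finger_force: 30.0
```

Emit:
{"op": "arm_command", "data": {"increments": [{"offset": [-13, 30, 0], "yaw": 0, "grip": 1}, {"offset": [-8, 18, 0], "yaw": 0, "grip": 1}, {"offset": [0, 0, 0], "yaw": 0, "grip": 1}, {"offset": [0, 0, 0], "yaw": 0, "grip": 1}]}}

```text
time: 17.15
eef_pos: [0.5257, -0.0398, 0.1989]
ee_rot: [-0.0, 0.879, 0.477, -0.0]
contact_force: [-0.7, 0.8, -3.6]
gripper_width: 0.573
finger_force: 30.0
```

```bash
python3 - <<'E'
from h import *
go((.5257,-.0398,.151),-33)
inhand('cap_stone',.01)
s,p,M=pose()
for c in('scene','side'):
    f=grab(c); o=ctrl.pinpoint('lid',c); print('lid',o and ray(f,o[0]['xy'],.094))
    r=reg(f,'base_stone',c)
    if r:
        T=(r[2]-p)@M*1000; T=T[(abs(T[:,0])<70)&(abs(T[:,1])<45)&(r[2][:,2]<.15)]; print('base x',np.percentile(T[:,0],[1,99]).round(1),'y',np.percentile(T[:,1],[1,99]).round(1))
E
```

```text
t 17.15 p [ 0.5257 -0.0398  0.1989] tool y ang -33.1 tilt [-0.001  0.    -1.   ] F [-0.68  0.77 -3.59] w 0.573 ff 30.0 off mm [-0.   0.  47.9] yaw -0.1
scene 0.66 485 x [-35.4 -33.4 -28.9  38.9  39.4  39.9] z [-35.2   5.2] mid [ -0.2   0.7 -10. ]
side 0.9 559 x [-46.2 -43.8 -42.3  25.1  28.6  31.4] z [-32.    8.2] mid [ 14.5   7.4 -10. ]
wrist 0.96 7984 x [-22.3 -21.1 -19.8  39.4  40.   40.4] z [-34.2 -13.8] mid [ -0.7  -1.2 -10. ]
lid [ 0.53215412 -0.05182467  0.094     ]
base x [-41.1  47.4] y [-31.5  26.3]
lid [ 0.52073976 -0.04559702  0.094     ]
base x [-51.8  37.9] y [-32.5  28.9]
```

Emit:
{"op": "arm_command", "data": {"increments": [{"offset": [0, 0, 10], "yaw": 0, "grip": 1}, {"offset": [0, 0, 18], "yaw": 0, "grip": 1}, {"offset": [0, 0, 12], "yaw": 0, "grip": 1}, {"offset": [0, 0, 4], "yaw": 0, "grip": 1}, {"offset": [0, 0, 0], "yaw": 0, "grip": 1}]}}

```text
time: 18.4
eef_pos: [0.5255, -0.0399, 0.1545]
ee_rot: [-0.0, 0.879, 0.477, -0.001]
contact_force: [0.5, -0.1, -2.3]
gripper_width: 0.576
finger_force: 30.0
```

Emit:
{"op": "arm_command", "data": {"increments": [{"offset": [0, 0, 1], "yaw": 0, "grip": 1}, {"offset": [0, 0, 0], "yaw": 0, "grip": 1}]}}

```text
time: 18.6
eef_pos: [0.5264, -0.0398, 0.1547]
ee_rot: [0.0, 0.879, 0.477, 0.0]
contact_force: [-0.1, -0.3, -3.0]
gripper_width: 0.575
finger_force: 30.0
```

Emit:
{"op": "arm_command", "data": {"increments": [{"offset": [0, 0, 1], "yaw": 0, "grip": 1}, {"offset": [0, 0, 0], "yaw": 0, "grip": 1}]}}

```text
time: 18.8
eef_pos: [0.5261, -0.0398, 0.1535]
ee_rot: [0.0, 0.879, 0.477, 0.0]
contact_force: [-1.4, -0.4, -3.5]
gripper_width: 0.574
finger_force: 30.0
```

Emit:
{"op": "arm_command", "data": {"increments": [{"offset": [0, 0, 0.5], "yaw": 0, "grip": 1}, {"offset": [0, 0, 0], "yaw": 0, "grip": 1}]}}

```text
time: 19.0
eef_pos: [0.526, -0.0398, 0.1528]
ee_rot: [0.0, 0.879, 0.477, 0.0]
contact_force: [-0.1, 0.2, -2.7]
gripper_width: 0.57
finger_force: 30.0
```

Emit:
{"op": "arm_command", "data": {"increments": [{"offset": [0, 0, 1], "yaw": 0, "grip": 1}, {"offset": [0, 0, 0], "yaw": 0, "grip": 1}]}}

```text
time: 19.2
eef_pos: [0.5259, -0.0398, 0.1516]
ee_rot: [-0.0, 0.879, 0.477, -0.0]
contact_force: [0.2, 0.4, -2.6]
gripper_width: 0.574
finger_force: 30.0
```

Emit:
{"op": "arm_command", "data": {"increments": [{"offset": [0, 0, 0.5], "yaw": 0, "grip": 1}, {"offset": [0, 0, 0], "yaw": 0, "grip": 1}]}}

```text
time: 19.4
eef_pos: [0.526, -0.0398, 0.1511]
ee_rot: [-0.0, 0.879, 0.477, -0.0]
contact_force: [0.6, 0.7, -2.8]
gripper_width: 0.573
finger_force: 30.0
```

Emit:
{"op": "arm_command", "data": {"increments": [{"offset": [0, 0, 0.5], "yaw": 0, "grip": 1}, {"offset": [0, 0, 0], "yaw": 0, "grip": 1}]}}

```text
time: 19.6
eef_pos: [0.526, -0.0398, 0.1507]
ee_rot: [-0.0, 0.879, 0.477, -0.0]
contact_force: [0.4, -0.4, -3.8]
gripper_width: 0.574
finger_force: 30.0
```

Emit:
{"op": "arm_command", "data": {"increments": [{"offset": [0, 0, 0.5], "yaw": 0, "grip": 1}, {"offset": [0, 0, 0], "yaw": 0, "grip": 1}]}}

```text
time: 19.8
eef_pos: [0.526, -0.0398, 0.1502]
ee_rot: [-0.0, 0.879, 0.477, -0.0]
contact_force: [0.5, 0.4, -3.8]
gripper_width: 0.573
finger_force: 30.0
```

Emit:
{"op": "arm_command", "data": {"increments": [{"offset": [0, 0, 0.5], "yaw": 0, "grip": 1}, {"offset": [0, 0, 0], "yaw": 0, "grip": 1}]}}

```text
time: 20.0
eef_pos: [0.526, -0.0399, 0.1498]
ee_rot: [0.0, 0.879, 0.477, 0.0]
contact_force: [0.1, 0.6, -2.7]
gripper_width: 0.573
finger_force: 30.0
```

Emit:
{"op": "arm_command", "data": {"increments": [{"offset": [0, 0, 0.5], "yaw": 0, "grip": 1}, {"offset": [0, 0, 0], "yaw": 0, "grip": 1}]}}

```text
time: 20.2
eef_pos: [0.526, -0.04, 0.1493]
ee_rot: [0.0, 0.879, 0.477, 0.0]
contact_force: [-0.4, -0.3, -0.4]
gripper_width: 0.573
finger_force: 30.0
```

Emit:
{"op": "arm_command", "data": {"increments": [{"offset": [0, 0, 0.5], "yaw": 0, "grip": 1}, {"offset": [0, 0, 0], "yaw": 0, "grip": 1}]}}

```text
time: 20.4
eef_pos: [0.526, -0.04, 0.1488]
ee_rot: [0.0, 0.879, 0.477, 0.0]
contact_force: [-0.3, -1.0, 0.2]
gripper_width: 0.572
finger_force: 30.0
```

Emit:
{"op": "arm_command", "data": {"increments": [{"offset": [0, 0, 0.3], "yaw": 0, "grip": 1}, {"offset": [0, 0, 0], "yaw": 0, "grip": 1}]}}

```text
time: 20.6
eef_pos: [0.526, -0.04, 0.1485]
ee_rot: [0.0, 0.879, 0.477, 0.0]
contact_force: [-1.5, -2.1, 0.2]
gripper_width: 0.574
finger_force: 30.0
```

Emit:
{"op": "arm_command", "data": {"increments": [{"offset": [0, 0, 0.5], "yaw": 0, "grip": 1}, {"offset": [0, 0, 0], "yaw": 0, "grip": 1}]}}

```text
time: 20.8
eef_pos: [0.526, -0.0399, 0.1479]
ee_rot: [0.0, 0.879, 0.477, 0.0]
contact_force: [-0.1, -1.9, 1.3]
gripper_width: 0.573
finger_force: 30.0
```

```bash
cat >> h.py <<'E'
def look(tag=None):
    for c in('scene','side','wrist'):
        f=grab(c); 
        if tag: save(f,f'{c}{tag}.png')
        for t,z in (('cap_stone',.03),('base_stone',.03),('lid',0)):
            r=reg(f,t,c)
            if r is None or len(r[2])<60: continue
            P=r[2]; P=P[np.hypot(P[:,0]-.5245,P[:,1]+.0415)<.075]
            if t!='lid': P=P[P[:,2]>np.percentile(P[:,2],97)-.017]
            if len(P)<60: continue
            m,k,Q=plane(P); a=np.radians(57); ex=np.array([np.cos(a),np.sin(a)]); ey=np.array([-ex[1],ex[0]])
            print(c,t,round(r[0],2),len(Q),'m',m.round(4),'z',k[0].round(4),'slope along x',np.degrees(k[1:]@ex).round(1),'y',np.degrees(k[1:]@ey).round(1))
E
python3 - <<'E'
from h import *
go((.5257,-.0398,.151),-33)
look('5')
f=cv2.imread('pics/side5.png')[120:260,220:420]; g=cv2.imread('pics/scene5.png')[130:270,210:410]
cv2.imwrite('pics/c5.png',np.hstack([cv2.resize(f,(400,280)),cv2.resize(g,(400,280))]))
E
```

```text
t 20.8 p [ 0.526  -0.0399  0.1479] tool y ang -33.0 tilt [ 0. -0. -1.] F [-0.07 -1.92  1.35] w 0.573 ff 30.0 off mm [-0.1 -0.3 -3.1] yaw -0.0
scene cap_stone 0.89 142 m [ 0.5288 -0.0165  0.1778] z 0.1801 slope along x 4.5 y -3.9
scene base_stone 0.67 241 m [ 0.5161 -0.0222  0.1301] z 0.1319 slope along x -9.6 y -3.7
scene lid 0.68 646 m [ 0.5131 -0.0179  0.094 ] z 0.094 slope along x 1.3 y -0.0
side cap_stone 0.74 203 m [ 0.5171 -0.0514  0.1722] z 0.1732 slope along x 9.3 y 0.2
side base_stone 0.86 209 m [ 0.503 -0.073  0.13 ] z 0.1301 slope along x 6.3 y 1.2
side lid 0.87 517 m [ 0.5187 -0.0515  0.0907] z 0.0907 slope along x 1.0 y -0.1
wrist cap_stone 0.6 6179 m [ 0.5336 -0.0283  0.1774] z 0.1786 slope along x 7.4 y 0.1
wrist base_stone 0.79 57 m [ 0.5456 -0.0104  0.1566] z 0.1564 slope along x -80.0 y -3.9
wrist lid 0.75 8782 m [ 0.5451 -0.0157  0.093 ] z 0.0929 slope along x 0.9 y -0.1
```

View pics/c5.png

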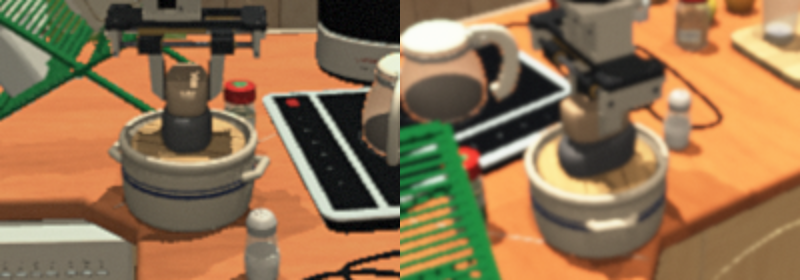

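The cap's top still slopes up about 7.4°, and the lid has tipped about 1° instead. The pads are too tight for the stone to pivot, so I'll ease the grip gradually and let it settle onto the dark stone.

Emit:
{"op": "arm_command", "data": {"increments": [{"offset": [0, 0, -0.5], "yaw": 0, "grip": 0.2}, {"offset": [0, 0, 0], "yaw": 0, "grip": 0.2}]}}

```text
time: 21.6
eef_pos: [0.526, -0.0395, 0.1483]
ee_rot: [-0.0, 0.879, 0.477, 0.0]
contact_force: [-0.3, -0.4, -2.0]
gripper_width: 0.571
finger_force: 30.0
```

Emit:
{"op": "arm_command", "data": {"increments": [{"offset": [0, 0, 0], "yaw": 0, "grip": 0}, {"offset": [0, 0, 0], "yaw": 0, "grip": 0}]}}

```text
time: 21.8
eef_pos: [0.5259, -0.0396, 0.1483]
ee_rot: [-0.0, 0.879, 0.477, 0.0]
contact_force: [0.4, -0.7, -3.1]
gripper_width: 0.57
finger_force: 30.0
```

Emit:
{"op": "arm_command", "data": {"increments": [{"offset": [0, 0, 0], "yaw": 0, "grip": -0.08}, {"offset": [0, 0, 0], "yaw": 0, "grip": -0.08}]}}

```text
time: 22.0
eef_pos: [0.5259, -0.0397, 0.1483]
ee_rot: [-0.0, 0.879, 0.477, -0.0]
contact_force: [0.9, 0.8, -2.5]
gripper_width: 0.573
finger_force: 30.0
```

Emit:
{"op": "arm_command", "data": {"increments": [{"offset": [0, 0, 0.5], "yaw": 0, "grip": -0.11}, {"offset": [0, 0, 0], "yaw": 0, "grip": -0.11}]}}

```text
time: 22.2
eef_pos: [0.5259, -0.04, 0.148]
ee_rot: [0.0, 0.879, 0.477, -0.0]
contact_force: [-0.8, -0.4, -0.3]
gripper_width: 0.57
finger_force: 30.0
```

Emit:
{"op": "arm_command", "data": {"increments": [{"offset": [0, 0, 0], "yaw": 0, "grip": -0.125}, {"offset": [0, 0, 0], "yaw": 0, "grip": -0.125}]}}

```text
time: 22.4
eef_pos: [0.5259, -0.0399, 0.148]
ee_rot: [0.0, 0.879, 0.477, -0.0]
contact_force: [-0.4, -0.8, -0.2]
gripper_width: 0.576
finger_force: 30.0
```

Emit:
{"op": "arm_command", "data": {"increments": [{"offset": [0, 0, 0], "yaw": 0, "grip": -0.135}, {"offset": [0, 0, 0], "yaw": 0, "grip": -0.135}]}}

```text
time: 22.6
eef_pos: [0.526, -0.0399, 0.148]
ee_rot: [0.0, 0.879, 0.477, 0.0]
contact_force: [-0.6, -1.1, -1.1]
gripper_width: 0.574
finger_force: 30.0
```

Emit:
{"op": "arm_command", "data": {"increments": [{"offset": [0, 0, 0], "yaw": 0, "grip": -0.14}, {"offset": [0, 0, 0], "yaw": 0, "grip": -0.14}]}}

```text
time: 22.8
eef_pos: [0.526, -0.0399, 0.1479]
ee_rot: [0.0, 0.879, 0.477, -0.0]
contact_force: [0.2, -1.6, 0.3]
gripper_width: 0.574
finger_force: 30.0
```

Emit:
{"op": "arm_command", "data": {"increments": [{"offset": [0, 0, 0], "yaw": 0, "grip": -0.144}, {"offset": [0, 0, 0], "yaw": 0, "grip": -0.144}]}}

```text
time: 23.0
eef_pos: [0.526, -0.0399, 0.148]
ee_rot: [0.0, 0.879, 0.477, 0.0]
contact_force: [-1.1, -0.6, 0.7]
gripper_width: 0.572
finger_force: 21.9
```

Emit:
{"op": "arm_command", "data": {"increments": [{"offset": [0, 0, 0], "yaw": 0, "grip": -0.147}, {"offset": [0, 0, 0], "yaw": 0, "grip": -0.147}]}}

```text
time: 23.2
eef_pos: [0.526, -0.0399, 0.1479]
ee_rot: [0.0, 0.879, 0.477, 0.0]
contact_force: [-1.1, -2.0, 1.0]
gripper_width: 0.578
finger_force: 14.6
```

Emit:
{"op": "arm_command", "data": {"increments": [{"offset": [0, 0, 0], "yaw": 0, "grip": -0.15}, {"offset": [0, 0, 0], "yaw": 0, "grip": -0.15}]}}

```text
time: 23.4
eef_pos: [0.526, -0.0397, 0.1479]
ee_rot: [-0.0, 0.879, 0.477, 0.0]
contact_force: [0.3, -0.1, -1.9]
gripper_width: 0.575
finger_force: 7.7
```

Easing the grip works: the pad force is down to 7.7 N. Now I'll lower in small steps so the stone pivots softly.

Emit:
{"op": "arm_command", "data": {"increments": [{"offset": [0, 0, 0.5], "yaw": 0, "grip": -0.15}, {"offset": [0, 0, 0.5], "yaw": 0, "grip": -0.15}]}}

```text
time: 23.6
eef_pos: [0.5261, -0.0397, 0.1469]
ee_rot: [0.0, 0.879, 0.477, 0.0]
contact_force: [0.1, 0.6, -1.5]
gripper_width: 0.577
finger_force: 6.9
```

Emit:
{"op": "arm_command", "data": {"increments": [{"offset": [0, 0, 0.5], "yaw": 0, "grip": -0.15}, {"offset": [0, 0, 0.5], "yaw": 0, "grip": -0.15}]}}

```text
time: 23.8
eef_pos: [0.5261, -0.0397, 0.146]
ee_rot: [0.0, 0.879, 0.477, 0.0]
contact_force: [0.3, 0.3, -1.0]
gripper_width: 0.576
finger_force: 7.0
```

```bash
python3 - <<'E'
from h import *
go((.5257,-.0398,.151),-33)
look()
E
```

```text
t 23.8 p [ 0.5261 -0.0397  0.146 ] tool y ang -33.0 tilt [ 0.  0. -1.] F [ 0.33  0.25 -1.05] w 0.576 ff 7.0 off mm [-0.3 -0.3 -5. ] yaw -0.0
scene cap_stone 0.9 145 m [ 0.5314 -0.0166  0.1757] z 0.1773 slope along x 1.1 y -1.8
scene base_stone 0.9 253 m [ 0.5136 -0.0241  0.1299] z 0.1315 slope along x -8.5 y -5.1
scene lid 0.89 649 m [ 0.5122 -0.0196  0.0943] z 0.0943 slope along x 2.1 y -0.1
side lid 0.75 513 m [ 0.5192 -0.0525  0.0906] z 0.0905 slope along x 1.9 y -0.1
wrist cap_stone 0.55 6560 m [ 0.5337 -0.0282  0.1757] z 0.1758 slope along x 4.6 y 0.1
wrist base_stone 0.96 1223 m [ 0.5461 -0.0073  0.1252] z 0.1265 slope along x -13.5 y -0.3
wrist lid 0.82 8831 m [ 0.5454 -0.0149  0.0933] z 0.0934 slope along x 1.8 y -0.2
```

Emit:
{"op": "arm_command", "data": {"increments": [{"offset": [0, 0, 0.5], "yaw": 0, "grip": -0.151}, {"offset": [0, 0, 0.5], "yaw": 0, "grip": -0.151}]}}

```text
time: 24.6
eef_pos: [0.5261, -0.0397, 0.145]
ee_rot: [0.0, 0.879, 0.477, 0.0]
contact_force: [0.7, 0.3, -0.8]
gripper_width: 0.579
finger_force: 4.5
```

Emit:
{"op": "arm_command", "data": {"increments": [{"offset": [0, 0, 0.5], "yaw": 0, "grip": -0.151}, {"offset": [0, 0, 0.5], "yaw": 0, "grip": -0.151}]}}

```text
time: 24.8
eef_pos: [0.5261, -0.0398, 0.1439]
ee_rot: [0.0, 0.879, 0.477, 0.0]
contact_force: [2.1, 1.1, -0.8]
gripper_width: 0.575
finger_force: 4.6
```

```bash
python3 - <<'E'
from h import *
go((.5257,-.0398,.151),-33)
look()
E
```

```text
t 24.8 p [ 0.5261 -0.0398  0.1439] tool y ang -33.0 tilt [ 0.  0. -1.] F [ 2.11  1.14 -0.84] w 0.575 ff 4.6 off mm [-0.2 -0.3 -7.1] yaw -0.0
scene cap_stone 0.88 149 m [ 0.5313 -0.0165  0.171 ] z 0.1738 slope along x -1.7 y -3.6
scene base_stone 0.82 287 m [ 0.5125 -0.0239  0.1294] z 0.1305 slope along x -8.0 y -7.3
scene lid 0.7 638 m [ 0.5131 -0.018   0.0944] z 0.0945 slope along x 2.9 y 0.1
side cap_stone 0.78 203 m [ 0.5165 -0.0525  0.1678] z 0.1704 slope along x 2.8 y -0.0
side lid 0.75 475 m [ 0.519  -0.0481  0.0905] z 0.0904 slope along x 2.8 y 0.1
wrist cap_stone 0.82 6806 m [ 0.5337 -0.0282  0.1723] z 0.173 slope along x 1.6 y 0.1
wrist base_stone 0.78 1291 m [ 0.5453 -0.0072  0.1252] z 0.1268 slope along x -13.1 y -0.2
wrist lid 0.83 9282 m [ 0.5454 -0.0146  0.0937] z 0.0938 slope along x 2.7 y 0.1
```

The cap's bed now lies within about 1° of the dark stone's top, so I'm releasing.

Emit:
{"op": "arm_command", "data": {"increments": [{"offset": [0, 0, 0.3], "yaw": 0, "grip": -0.153}, {"offset": [0, 0, 0], "yaw": 0, "grip": -0.155}, {"offset": [0, 0, 0], "yaw": 0, "grip": -0.16}, {"offset": [0, 0, 0], "yaw": 0, "grip": -0.2}, {"offset": [0, 0, 0], "yaw": 0, "grip": -0.3}]}}

```text
time: 25.9
eef_pos: [0.5259, -0.04, 0.1436]
ee_rot: [0.0, 0.879, 0.477, -0.0]
contact_force: [-0.6, -0.4, -0.4]
gripper_width: 0.638
finger_force: 0.0
```

Emit:
{"op": "arm_command", "data": {"increments": [{"offset": [0, 0, 0], "yaw": 0, "grip": -0.5}, {"offset": [0, 0, 0], "yaw": 0, "grip": -0.5}, {"offset": [0, 0, 0], "yaw": 0, "grip": -0.5}]}}

```text
time: 26.2
eef_pos: [0.526, -0.0399, 0.1437]
ee_rot: [0.0, 0.879, 0.477, 0.0]
contact_force: [0.3, 0.6, 0.0]
gripper_width: 0.749
finger_force: 0.0
```

```bash
python3 - <<'E'
from h import *
go((.5257,-.0398,.151),-33)
look('6')
E
```

```text
t 26.2 p [ 0.526  -0.0399  0.1437] tool y ang -33.0 tilt [ 0. -0. -1.] F [0.31 0.56 0.01] w 0.749 ff 0.0 off mm [-0.1 -0.3 -7.3] yaw -0.0
scene cap_stone 0.57 174 m [ 0.5331 -0.0134  0.1688] z 0.1714 slope along x -5.5 y -3.6
scene base_stone 0.62 242 m [ 0.5148 -0.0188  0.1269] z 0.1283 slope along x -8.8 y -6.1
scene lid 0.84 654 m [ 0.5118 -0.0216  0.0936] z 0.0937 slope along x -0.3 y -0.1
side cap_stone 0.73 228 m [ 0.5163 -0.0507  0.167 ] z 0.1697 slope along x 0.9 y -1.3
side base_stone 0.63 222 m [ 0.504  -0.0713  0.1315] z 0.1315 slope along x 2.7 y 0.7
side lid 0.57 498 m [ 0.5183 -0.0541  0.0911] z 0.091 slope along x -0.5 y -0.3
wrist cap_stone 0.58 7574 m [ 0.5343 -0.0264  0.1709] z 0.1713 slope along x -2.7 y -0.5
wrist base_stone 0.87 1046 m [ 0.5468 -0.0055  0.1228] z 0.1244 slope along x -16.0 y -0.1
wrist lid 0.57 9221 m [ 0.5453 -0.0166  0.092 ] z 0.092 slope along x -0.5 y -0.3
```

The cap has settled: lid slope −0.5° and cap top −2.7°, with a level-ish stack. Now I'll retreat, shut the fingers and check the top.

Emit:
{"op": "arm_command", "data": {"increments": [{"offset": [0, 0, -5], "yaw": 0, "grip": -0.5}, {"offset": [0, 0, -15], "yaw": 0, "grip": -0.5}, {"offset": [0, 0, -25], "yaw": 0, "grip": -0.5}, {"offset": [0, 0, -25], "yaw": 0, "grip": 0}, {"offset": [0, 0, -10], "yaw": 0, "grip": 1}]}}

```text
time: 27.3
eef_pos: [0.5271, -0.04, 0.2262]
ee_rot: [0.001, 0.879, 0.477, 0.002]
contact_force: [0.9, -0.6, 0.4]
gripper_width: 0.619
finger_force: 0.0
```

Emit:
{"op": "arm_command", "data": {"increments": [{"offset": [0, 0, 0], "yaw": 0, "grip": 1}, {"offset": [0, 0, 0], "yaw": 0, "grip": 1}, {"offset": [0, 0, 0], "yaw": 0, "grip": 1}, {"offset": [0, 0, 0], "yaw": 0, "grip": 1}, {"offset": [0, 0, 0], "yaw": 0, "grip": 1}]}}

```text
time: 27.8
eef_pos: [0.5256, -0.0398, 0.2229]
ee_rot: [-0.0, 0.879, 0.477, -0.001]
contact_force: [0.4, -0.4, 0.6]
gripper_width: 0.191
finger_force: 0.0
```

```bash
python3 - <<'E'
from h import *
go((.5245,-.0415,.171),-33)
look('7')
s,p,M=pose()
for c in('scene','side','wrist'):
    f=grab(c); r=reg(f,'cap_stone',c); P=r[2]; P=P[(P[:,2]>.14)&(P[:,2]<.19)]
    print(c,cv2.minAreaRect((P[:,:2]*1000).astype(np.float32)))
a=cv2.imread('pics/side7.png')[120:260,220:420]; g=cv2.imread('pics/wrist7.png')[60:270,170:470]
cv2.imwrite('pics/c7.png',np.hstack([cv2.resize(a,(400,280)),cv2.resize(g,(400,280))]))
E
```

```text
t 27.8 p [ 0.5256 -0.0398  0.2229] tool y ang -33.0 tilt [-0.001 -0.    -1.   ] F [ 0.44 -0.43  0.59] w 0.191 ff 0.0 off mm [-2.   0.  51.9] yaw -0.0
scene cap_stone 0.57 306 m [ 0.5233 -0.0285  0.1704] z 0.1729 slope along x -2.6 y -1.8
scene base_stone 0.63 196 m [ 0.5121 -0.0227  0.1288] z 0.1308 slope along x -9.7 y -5.0
scene lid 0.83 663 m [ 0.5121 -0.0215  0.0938] z 0.0936 slope along x -0.2 y -0.2
side cap_stone 0.75 201 m [ 0.5161 -0.051   0.1672] z 0.1696 slope along x 1.0 y -1.1
side base_stone 0.62 222 m [ 0.5048 -0.0713  0.1318] z 0.1317 slope along x 2.6 y 0.5
side lid 0.66 369 m [ 0.5135 -0.0549  0.1619] z 0.1648 slope along x 9.7 y 1.3
wrist cap_stone 0.82 3434 m [ 0.5347 -0.0253  0.1709] z 0.1712 slope along x -3.0 y -0.4
wrist base_stone 0.85 448 m [ 0.5469 -0.0045  0.1231] z 0.1238 slope along x -14.6 y -0.5
wrist lid 0.61 6247 m [ 0.5396 -0.0249  0.0921] z 0.092 slope along x -0.4 y -0.3
scene ((527.2327270507812, -33.06192398071289), (74.85719299316406, 50.542362213134766), 59.2381477355957)
side ((521.7460327148438, -42.113494873046875), (82.12960815429688, 51.69256591796875), 57.47419357299805)
wrist ((534.6275634765625, -24.70092010498047), (52.85225296020508, 51.85554122924805), 58.6341552734375)
```

View pics/c7.png

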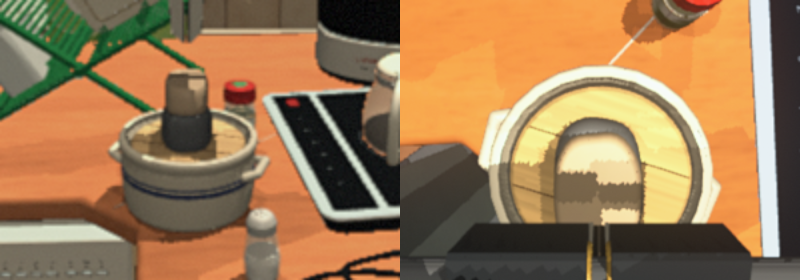

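The pile stands by itself in the middle, with the pale stone aligned on the dark one (right panel, columns 555–645). Pressing next.

Emit:
{"op": "arm_command", "data": {"increments": [{"offset": [-3, 0, 5], "yaw": 0, "grip": 1}, {"offset": [0, 0, 12], "yaw": 0, "grip": 1}, {"offset": [0, 0, 15], "yaw": 0, "grip": 1}, {"offset": [0, 0, 10], "yaw": 0, "grip": 1}, {"offset": [0, 0, 4], "yaw": 0, "grip": 1}]}}

```text
time: 29.2
eef_pos: [0.5234, -0.0424, 0.176]
ee_rot: [-0.0, 0.879, 0.477, -0.001]
contact_force: [-0.2, 0.5, -0.1]
gripper_width: 0.007
finger_force: 0.0
```

Emit:
{"op": "arm_command", "data": {"increments": [{"offset": [0, 0, 1], "yaw": 0, "grip": 1}, {"offset": [0, 0, 1], "yaw": 0, "grip": 1}, {"offset": [0, 0, 0], "yaw": 0, "grip": 1}]}}

```text
time: 29.5
eef_pos: [0.5246, -0.0423, 0.176]
ee_rot: [0.0, 0.879, 0.477, 0.0]
contact_force: [0.1, -0.0, -0.8]
gripper_width: 0.001
finger_force: 0.0
```

Emit:
{"op": "arm_command", "data": {"increments": [{"offset": [0, 0, 1], "yaw": 0, "grip": 1}, {"offset": [0, 0, 1], "yaw": 0, "grip": 1}, {"offset": [0, 0, 0], "yaw": 0, "grip": 1}]}}

```text
time: 29.8
eef_pos: [0.5244, -0.0423, 0.1737]
ee_rot: [0.0, 0.879, 0.477, 0.0]
contact_force: [0.1, 0.3, 0.0]
gripper_width: 0.004
finger_force: 0.0
```

Emit:
{"op": "arm_command", "data": {"increments": [{"offset": [0, 0, 1], "yaw": 0, "grip": 1}, {"offset": [0, 0, 0], "yaw": 0, "grip": 1}]}}

```text
time: 30.0
eef_pos: [0.5244, -0.0424, 0.1727]
ee_rot: [0.0, 0.879, 0.477, 0.0]
contact_force: [-0.2, 0.6, 1.3]
gripper_width: 0.007
finger_force: 0.6
```

Emit:
{"op": "arm_command", "data": {"increments": [{"offset": [0, 0, 0.5], "yaw": 0, "grip": 1}, {"offset": [0, 0, 0.5], "yaw": 0, "grip": 1}, {"offset": [0, 0, 0], "yaw": 0, "grip": 1}]}}

```text
time: 30.3
eef_pos: [0.5244, -0.0424, 0.1717]
ee_rot: [0.0, 0.879, 0.477, 0.0]
contact_force: [-0.6, 0.4, 1.8]
gripper_width: 0.004
finger_force: 1.0
```

Emit:
{"op": "arm_command", "data": {"increments": [{"offset": [0, 0, 0.5], "yaw": 0, "grip": 1}, {"offset": [0, 0, 0.5], "yaw": 0, "grip": 1}, {"offset": [0, 0, 0], "yaw": 0, "grip": 1}]}}

```text
time: 30.6
eef_pos: [0.5244, -0.0424, 0.1706]
ee_rot: [0.0, 0.879, 0.477, 0.0]
contact_force: [-0.1, -0.8, 2.2]
gripper_width: 0.007
finger_force: 1.2
```

Emit:
{"op": "arm_command", "data": {"increments": [{"offset": [0, 0, 0.5], "yaw": 0, "grip": 1}, {"offset": [0, 0, 0.5], "yaw": 0, "grip": 1}, {"offset": [0, 0, 0], "yaw": 0, "grip": 1}]}}

```text
time: 30.9
eef_pos: [0.5243, -0.0423, 0.1696]
ee_rot: [-0.0, 0.879, 0.477, -0.0]
contact_force: [-0.8, -0.4, 2.5]
gripper_width: 0.005
finger_force: 1.3
```

Emit:
{"op": "arm_command", "data": {"increments": [{"offset": [0, 0, 0.5], "yaw": 0, "grip": 1}, {"offset": [0, 0, 0.5], "yaw": 0, "grip": 1}, {"offset": [0, 0, 0.5], "yaw": 0, "grip": 1}, {"offset": [0, 0, 0.5], "yaw": 0, "grip": 1}, {"offset": [0, 0, 0], "yaw": 0, "grip": 1}]}}

```text
time: 31.4
eef_pos: [0.5243, -0.0424, 0.1676]
ee_rot: [0.0, 0.879, 0.477, 0.0]
contact_force: [-0.7, -0.3, 4.1]
gripper_width: 0.004
finger_force: 1.7
```

Emit:
{"op": "arm_command", "data": {"increments": [{"offset": [0, 0, 0.5], "yaw": 0, "grip": 1}, {"offset": [0, 0, 0.5], "yaw": 0, "grip": 1}, {"offset": [0, 0, 0.5], "yaw": 0, "grip": 1}, {"offset": [0, 0, 0.5], "yaw": 0, "grip": 1}, {"offset": [0, 0, 0], "yaw": 0, "grip": 1}]}}

```text
time: 31.9
eef_pos: [0.5243, -0.0424, 0.1656]
ee_rot: [0.0, 0.879, 0.477, -0.0]
contact_force: [-0.9, -0.1, 4.7]
gripper_width: 0.005
finger_force: 2.1
```

```bash
python3 - <<'E'
from h import *
go((.5244,-.0424,.158),-33)
look()
E
```

```text
t 31.9 p [ 0.5243 -0.0424  0.1656] tool y ang -33.0 tilt [-0. -0. -1.] F [-0.89 -0.09  4.68] w 0.005 ff 2.1 off mm [-0.   0.1  7.6] yaw -0.0
scene cap_stone 0.57 264 m [ 0.5225 -0.0255  0.1624] z 0.1647 slope along x -3.0 y -3.3
scene base_stone 0.7 233 m [ 0.5126 -0.0229  0.1214] z 0.123 slope along x -9.9 y -4.8
scene lid 0.88 495 m [ 0.5122 -0.0267  0.0861] z 0.0861 slope along x -0.1 y -0.2Traceback (most recent call last):
  File "<stdin>", line 3, in <module>
  File "h.py", line 76, in look
    if t!='lid': P=P[P[:,2]>np.percentile(P[:,2],97)-.017]
                            ~~~~~~~~~~~~~^^^^^^^^^^^
    return _quantile_unchecked(
        a, q, axis, out, overwrite_input, method, keepdims, weights)
    return _ureduce(a,
                    func=_quantile_ureduce_func,
    ...<5 lines>...
                    overwrite_input=overwrite_input,
                    method=method)
    r = func(a, **kwargs)
    result = _quantile(arr,
                       quantiles=q,
    ...<2 lines>...
                       out=out,
                       weights=wgt)
    slices_having_nans = np.isnan(arr[-1, ...])
                                  ~~~^^^^^^^^^
IndexError: index -1 is out of bounds for axis 0 with size 0
```

Lid level at 0.086; about 8 mm remain.

Emit:
{"op": "arm_command", "data": {"increments": [{"offset": [0, 0, 0.5], "yaw": 0, "grip": 1}, {"offset": [0, 0, 0.5], "yaw": 0, "grip": 1}, {"offset": [0, 0, 0.5], "yaw": 0, "grip": 1}, {"offset": [0, 0, 0.5], "yaw": 0, "grip": 1}, {"offset": [0, 0, 0.5], "yaw": 0, "grip": 1}]}}

```text
time: 32.7
eef_pos: [0.5245, -0.0424, 0.1633]
ee_rot: [0.0, 0.879, 0.477, 0.0]
contact_force: [-0.6, -0.3, 6.1]
gripper_width: 0.003
finger_force: 3.0
```

Emit:
{"op": "arm_command", "data": {"increments": [{"offset": [0, 0, 0.5], "yaw": 0, "grip": 1}, {"offset": [0, 0, 0.5], "yaw": 0, "grip": 1}, {"offset": [0, 0, 0.5], "yaw": 0, "grip": 1}, {"offset": [0, 0, 0.5], "yaw": 0, "grip": 1}, {"offset": [0, 0, 0.5], "yaw": 0, "grip": 1}]}}

```text
time: 33.2
eef_pos: [0.5246, -0.0425, 0.1609]
ee_rot: [0.0, 0.879, 0.477, 0.0]
contact_force: [-0.9, -0.7, 6.3]
gripper_width: 0.005
finger_force: 3.5
```

Emit:
{"op": "arm_command", "data": {"increments": [{"offset": [0, 0, 0.5], "yaw": 0, "grip": 1}, {"offset": [0, 0, 0.5], "yaw": 0, "grip": 1}, {"offset": [0, 0, 0], "yaw": 0, "grip": 1}]}}

```text
time: 33.5
eef_pos: [0.5246, -0.0425, 0.1599]
ee_rot: [0.0, 0.879, 0.477, 0.0]
contact_force: [-0.3, -0.4, 6.4]
gripper_width: 0.004
finger_force: 3.3
```

Emit:
{"op": "arm_command", "data": {"increments": [{"offset": [0, 0, 0.5], "yaw": 0, "grip": 1}, {"offset": [0, 0, 0.5], "yaw": 0, "grip": 1}, {"offset": [0, 0, 0], "yaw": 0, "grip": 1}]}}

```text
time: 33.8
eef_pos: [0.5247, -0.0425, 0.159]
ee_rot: [0.0, 0.879, 0.477, 0.0]
contact_force: [-0.7, -0.6, 6.9]
gripper_width: 0.002
finger_force: 3.5
```

Emit:
{"op": "arm_command", "data": {"increments": [{"offset": [0, 0, 0.5], "yaw": 0, "grip": 1}, {"offset": [0, 0, 0], "yaw": 0, "grip": 1}]}}

```text
time: 34.0
eef_pos: [0.5247, -0.0424, 0.1585]
ee_rot: [0.0, 0.879, 0.477, 0.0]
contact_force: [-1.2, -0.9, 7.6]
gripper_width: 0.005
finger_force: 3.7
```

Emit:
{"op": "arm_command", "data": {"increments": [{"offset": [0, 0, 0.5], "yaw": 0, "grip": 1}, {"offset": [0, 0, 0], "yaw": 0, "grip": 1}]}}

```text
time: 34.2
eef_pos: [0.5251, -0.0426, 0.1584]
ee_rot: [0.0, 0.879, 0.477, 0.001]
contact_force: [-0.5, -0.9, 8.5]
gripper_width: 0.001
finger_force: 5.1
```

Emit:
{"op": "arm_command", "data": {"increments": [{"offset": [0, 0, 0.5], "yaw": 0, "grip": 1}, {"offset": [0, 0, 0], "yaw": 0, "grip": 1}]}}

```text
time: 34.4
eef_pos: [0.5255, -0.0427, 0.1583]
ee_rot: [0.001, 0.879, 0.477, 0.001]
contact_force: [-1.0, -1.6, 13.1]
gripper_width: 0.006
finger_force: 6.7
```

The travel has stopped at 0.1583 and the force is rising, so the lid is home. I'll back off vertically and look.

Emit:
{"op": "arm_command", "data": {"increments": [{"offset": [0, 0, 0], "yaw": 0, "grip": 1}, {"offset": [0, 0, -0.5], "yaw": 0, "grip": 1}, {"offset": [0, 0, -1], "yaw": 0, "grip": 1}, {"offset": [0, 0, -2], "yaw": 0, "grip": 1}, {"offset": [0, 0, -5], "yaw": 0, "grip": 1}]}}

```text
time: 34.9
eef_pos: [0.5236, -0.0423, 0.1651]
ee_rot: [-0.0, 0.879, 0.477, -0.001]
contact_force: [0.0, -0.5, 0.1]
gripper_width: 0.003
finger_force: 0.0
```

Emit:
{"op": "arm_command", "data": {"increments": [{"offset": [0, 0, -15], "yaw": 0, "grip": 1}, {"offset": [0, 0, -30], "yaw": 0, "grip": 1}, {"offset": [0, 0, -30], "yaw": 0, "grip": 1}, {"offset": [0, 0, -20], "yaw": 0, "grip": 1}, {"offset": [0, 0, 0], "yaw": 0, "grip": 1}]}}

```text
time: 35.4
eef_pos: [0.5258, -0.0424, 0.2635]
ee_rot: [0.001, 0.879, 0.477, 0.002]
contact_force: [-0.2, 0.9, -0.6]
gripper_width: 0.008
finger_force: 0.0
```

```bash
sed -i "s/if t!='lid': P=/if t!='lid' and len(P): P=/" h.py; python3 - <<'E'
from h import *
go((.5244,-.0424,.158),-33)
look('8')
a=cv2.imread('pics/scene8.png')[130:270,210:410]; g=cv2.imread('pics/wrist8.png')[60:270,170:470]
cv2.imwrite('pics/c8.png',np.hstack([cv2.resize(a,(400,280)),cv2.resize(g,(400,280))]))
E
```

```text
t 35.4 p [ 0.5258 -0.0424  0.2635] tool y ang -33.0 tilt [ 0.005  0.    -1.   ] F [-0.24  0.95 -0.56] w 0.008 ff 0.0 off mm [ -1.1  -1.6 105.5] yaw -0.0
scene cap_stone 0.74 302 m [ 0.5235 -0.0288  0.1558] z 0.1582 slope along x -2.4 y -2.1
scene lid 0.75 343 m [ 0.5124 -0.0357  0.0791] z 0.0792 slope along x -0.4 y -0.2
side cap_stone 0.69 213 m [ 0.5173 -0.0498  0.1523] z 0.1552 slope along x 0.2 y -0.3
side base_stone 0.56 224 m [ 0.5042 -0.0709  0.117 ] z 0.117 slope along x 1.6 y -0.3
side lid 0.56 229 m [ 0.5328 -0.0316  0.0761] z 0.0762 slope along x -0.5 y -0.4
wrist cap_stone 0.93 3238 m [ 0.5297 -0.0333  0.1569] z 0.157 slope along x -2.5 y -0.6
wrist lid 0.59 5044 m [ 0.5348 -0.0316  0.0779] z 0.0774 slope along x -0.3 y -0.3
```

View pics/c8.png

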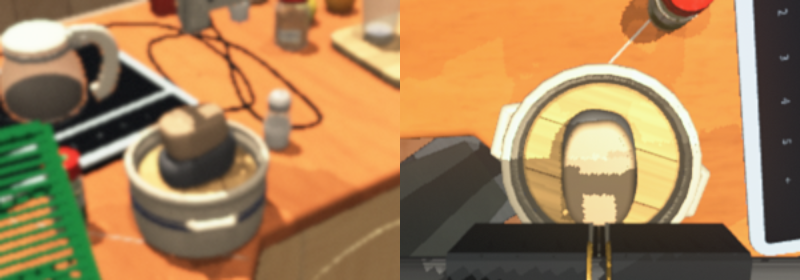

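The picture shows the pile standing alone in the crock (left panel, about (200,140)). The lid is at 0.078, fully home and level within 0.5°, and the arm is clear. Handing in.

```bash
python3 -c "
from workcell import ctrl
print(ctrl.close_job())"
```

```text
the job is handed in; nothing more can be done
None
```

The job is handed in: the dark stone lies on the middle of the lid with the pale stone bedded on it, its top about 2.5° off level; the lid is fully home (top at 78 mm, within about 0.5° of level), the pile stands by itself, and the jar and shaker were left alone.

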